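# Heft the three tins and hold up the full one

## Robot

A 6-joint arm with a two-finger parallel gripper is mounted at the origin on a cart in front of the work surface, level with it; the furniture and walls round the work are solid. World frame = base frame: x ahead of the robot, y to its left, z up, the work surface at z = 0. Lengths are in m, angles in degrees, forces in N, time in s.
With the tool pointing down it reaches from about 0.25 to 0.725 m from the base axis. Payload 9.7 kg.
Tool frame: the origin (TCP) lies at the very end of the fingers, on their centre line; the grasp point (between the pads) lies 19 mm behind it; z points along the fingers, y is the line along which they close (so a half turn about z gives the same grasp; the last joint's range is limited). The gripper opens to 85 mm and grips with 20 to 120 N. Pads are 22 mm wide; open, the fingers measure 114 mm over their backs; the gripper's body (76 mm by 85 mm) begins 54 mm behind the grasp point. The pads swing forward as they close: fully open they stand 13 mm farther back than shut.
Start: joints at [-68.812, 4.979, 10.078, 95.1, 0, 90], TCP at [0.199, -0.513, 0.231] pointing down, gripper open.
Joint ranges: [-179.16, 179.16], [-48.56, 103.87], [-65.8, 70.77], [-126.05, 130.52], [-82.76, 87.17], [-180, 180]. Speed limits (degrees/s): [127.2, 127.2, 147.25, 180, 180, 180].

## Interface

Orientations are given as [roll, pitch, yaw] about the fixed x, y, z axes, in that order (R = Rz(yaw) Ry(pitch) Rx(roll)).
In Python, from workcell import bot, viewer, finder gives the robot as it stands. The module is installed in compiled form; this text tells all that it offers.
- The arm moves only by the shell command python3 -m inch 'ROWS' [FORCE]. ROWS is JSON, a list that holds one entry, the list of rows, each a list of 7 numbers: the opening in per cent of the stroke, from 0 (shut) to 100 (fully open), then the shift along the tool's x, y, z in mm, then the turn, a rotation vector about the tool's x, y, z in degrees. In form: [[[grip, tx, ty, tz, ax, ay, az], ...]]. A call has 1 to 8 rows; each row shifts and turns the commanded pose from where the row before left it, along the tool's axes as they then stand; what a row does not reach is not made up. A row lasts 1/8 s, in which the tool goes at most 62.5 mm and 10.7 degrees, less where a joint would pass 70% of its speed; a pose out of reach is approached as far as the arm can. A call with a gripper value outside its range is refused whole. The fingers move at their own pace and stop on an object; FORCE is the grip in N (left out, the last holds). Time passes only in rows, so rows that do not move let the fingers close. It gives the time, the measured TCP pose, the force, the opening and the grip force at its end, in the units of the state.
- bot.get_obs(): the state, without advancing time (a new reading comes with each control period).
- viewer.camera(name): name is "scene" or "top" or "wrist"; returns a dict with "pixels" (400x640x3 uint8, red, green, blue), "vfov" (degrees; the focal length in pixels is half the picture's height over the tangent of half this angle, whatever the lens; pixels are square), "cx", "cy" (the principal point, pixels), "R" (3x3) and "t" (3): a world point X has camera coordinates R X + t. Camera axes: x right, y down, z forward; pixel columns grow to the right and rows downward; lengths in m; the calibration is good to about 2 mm. A picture is of the moment at which its call begins. There is no depth.
- bot.job_done(): hands the job in; it is judged then, once.
Trained networks look in the newest picture that a camera, given by its name, has taken for a name from the list of things; names that differ only in an ending like _2 or _b are one class to them, and where a whole thing is asked for, a point or a joint stands for the part that bears it (a point fixed in the world has none). Each returns a list of dicts, best first, with "conf" (0 to 1); they miss things now and then, are a little off and sometimes report something else, mostly with a low value. They report only what shows in the picture. A call takes as long as a camera call.
- finder.outline_of(camera, thing): "pixels" (400x640 bool, what is visible of it) and "extent" ([centre column, centre row, width, height] in pixels, round what is visible of it).
- finder.mark_of(camera, thing): "position" ([column, row] in pixels: a listed point, or the origin of a listed thing).
The state is a dict: "time": time; "q": joint angles; "qd": joint speeds; "joint_efforts": joint torques, N m; "ee_pos": TCP position; "tcp_rot": TCP orientation; "wrist_force": force on the tool from outside, world axes, zero at the start; "torque": the same for the moment, N m; "opening": finger opening in m; "grasp_force": force on a finger pad.
Only numpy, scipy, OpenCV 4.12 (cv2) and the standard library are available. Lean on these libraries where they do the work, as an engineer would, in place of code of your own. Each camera call takes 0.05 s, during which the arm holds its last target. There are 200 camera calls.

## Task

The three identical closed tins on the worktop differ only in weight: lift them and feel which one is the heaviest. Set the two lighter ones down gently, upright and let go, on the empty wooden cutting board near the sink, and finish with the gripper holding the heaviest one upright and still, its bottom about 20 cm above the worktop (do not put it down or let go of it). Do not drop or tip any tin, and leave the other things where they stand.

Things in the scene. Friction and masses are not known exactly. Their poses are not given: they have to be found in the camera images.
- tin_a_mid (a point): one of three identical closed round tins, green body with a bare metal lid, 54 mm across and 85 mm tall, standing upright on the worktop. Plain and of one look; lids do not come off. Between 0.15 and 0.8 kg, the heaviest at least 0.15 kg heavier than either other one; which is which cannot be seen and changes from start to start. This point: the tin's centre, half-way up, z axis up the tin
- tin_b_mid (a point): one of three identical closed round tins, green body with a bare metal lid, 54 mm across and 85 mm tall, standing upright on the worktop. Plain and of one look; lids do not come off. Between 0.15 and 0.8 kg, the heaviest at least 0.15 kg heavier than either other one; which is which cannot be seen and changes from start to start. This point: the tin's centre, half-way up, z axis up the tin
- tin_c_mid (a point): one of three identical closed round tins, green body with a bare metal lid, 54 mm across and 85 mm tall, standing upright on the worktop. Plain and of one look; lids do not come off. Between 0.15 and 0.8 kg, the heaviest at least 0.15 kg heavier than either other one; which is which cannot be seen and changes from start to start. This point: the tin's centre, half-way up, z axis up the tin
- board_top (a point): the empty brown wooden cutting board (not the one with limes and a knife farther left), lying flat and fixed on the worktop, 240 mm along its x axis, 340 mm along its y axis, 19 mm thick, flat on top. This point: the centre of its top face, z up
- tumbler: a clear glass tumbler, 77 mm across, 94 mm tall; a bystander standing on the worktop, to be left alone. Origin: centre of its underside
- jigger: a brass two-ended spirit measure, 47 mm across, 100 mm tall; a bystander standing on the worktop, to be left alone. Origin: centre of its underside
- pepper_mill: a dark wooden pepper mill, 58 mm across, 170 mm tall; a bystander standing on the worktop, to be left alone. Origin: centre of its underside
- mug: a blue-green and white mug, 87 mm across, 91 mm tall, with a handle on one side; a bystander standing on the worktop, to be left alone. Origin: centre of its underside
- kitchen_timer: a round light-blue kitchen timer, 69 mm across, 42 mm tall; a bystander standing on the worktop, to be left alone. Origin: centre of its underside

How it is judged:
By the outcome, as a careful person would: the job done as asked, in the order asked, and still so for the second after the job is handed in, while the arm keeps its last pose, push and grip.
It also fails if it takes over 72 s, if anything falls off the work surface, if the arm or the gripper's body presses on something with over 40 N, if the wrist force passes 120 N, or if a joint passes its speed limit or range.

## Working session

There is one attempt and no reset: what is moved stays moved. The work goes in short steps, Python scripts to look and compute and a shell command to move; the robot and the scene stay as the last step left them, time stands still between calls to the robot, and variables do not carry over. Pictures are saved under pics/ and viewed, at most 10 in all, crops included, and the job is handed in when it is done.

```bash
mkdir -p pics
cat > h.py <<'E'
import numpy as np,cv2
from workcell import bot,viewer,finder
def ray(c,px):
    f=200/np.tan(np.radians(c["vfov"])/2)
    R=np.array(c["R"]);t=np.array(c["t"])
    d=R.T@np.array([(px[0]-c["cx"])/f,(px[1]-c["cy"])/f,1]);o=-R.T@t
    return o,d
def at(c,px,z):
    o,d=ray(c,px);return o+d*(z-o[2])/d[2]
E
python3 - <<'E'
from h import *
np.set_printoptions(precision=3,suppress=True)
ims=[]
for n in("scene","top"):
    c=viewer.camera(n);ims.append(c["pixels"])
    cv2.imwrite(f"pics/{n}0.png",c["pixels"][:,:,::-1])
    print(n,c["vfov"],ray(c,(320,200)))
    for th,z in(("tin_a_mid",.0425),("board_top",.019),("tumbler",0),("jigger",0),("pepper_mill",0),("mug",0),("kitchen_timer",0)):
        for m in finder.mark_of(n,th)[:4]: print(th,round(m["conf"],2),np.round(m["position"]),at(c,m["position"],z))
print(bot.get_obs())
E
```

```text
scene 45.860370195977886 (array([-0.597,  0.843,  0.769]), array([ 0.73 , -0.516, -0.449]))
tin_a_mid 0.82 [311. 220.] [0.487 0.112 0.042]
board_top 0.61 [362. 197.] [ 0.549 -0.15   0.019]
tumbler 0.75 [260. 212.] [0.707 0.179 0.   ]
jigger 0.73 [282. 211.] [0.666 0.112 0.   ]
jigger 0.6 [233. 246.] [0.566 0.352 0.   ]
jigger 0.25 [288. 244.] [0.474 0.211 0.   ]
pepper_mill 0.8 [172. 261.] [0.601 0.532 0.   ]
mug 0.9 [184. 284.] [0.474 0.545 0.   ]
kitchen_timer 0.71 [447. 198.] [ 0.381 -0.408  0.   ]
top 51.91293906392672 (array([0.378, 0.02 , 1.474]), array([ 0.102, -0.006, -0.995]))
tin_a_mid 0.72 [287. 209.] [0.491 0.125 0.042]
board_top 0.83 [358. 202.] [ 0.522 -0.124  0.019]
tumbler 0.87 [272. 147.] [0.719 0.19  0.   ]
jigger 0.66 [295. 165.] [0.655 0.104 0.   ]
mug 0.65 [170. 215.] [0.465 0.547 0.   ]
kitchen_timer 0.73 [436. 241.] [ 0.388 -0.406  0.   ]
{'time': 0.8, 'q': array([-68.813,   4.978,  10.077,  95.098,  -0.   ,  89.999]), 'qd': array([-0.062, -0.013, -0.049,  0.013,  0.078,  0.009]), 'joint_efforts': array([  0.002, -52.005,  46.484,   0.001,   0.   ,  -0.   ]), 'ee_pos': array([ 0.199, -0.513,  0.231]), 'tcp_rot': array([179.999,   0.   ,  21.188]), 'wrist_force': array([ 0.126,  0.166, -0.661]), 'torque': array([-0.001, -0.052, -0.017]), 'grasp_force': 0.0, 'opening': 0.08537517193752608}
```

View pics/scene0.png

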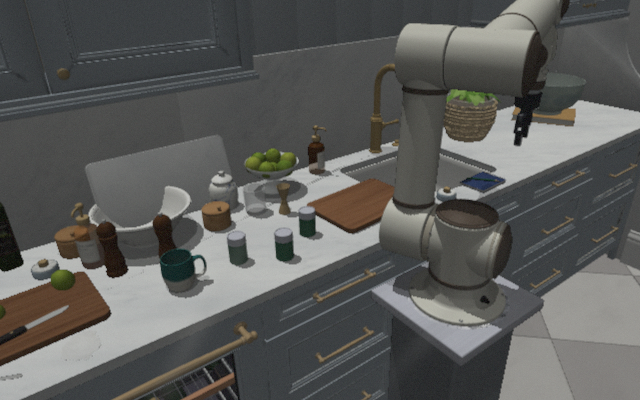

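View pics/top0.png

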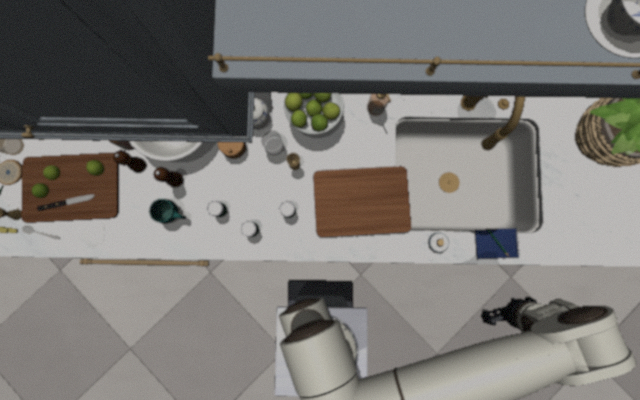

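The pictures show tins at scene px (307,222), (284,244), (237,247), with lids in the top view at about (288,208), (250,229), (217,209). The board spans top px (315–410, 167–236) and is empty. I'll refine these positions.

Run:
```python
from h import *
np.set_printoptions(precision=3,suppress=True)
c=viewer.camera("top");im=c["pixels"]
f=200/np.tan(np.radians(c["vfov"])/2)
def proj(p):
    q=np.array(c["R"])@p+c["t"];return q[:2]/q[2]*f+[c["cx"],c["cy"]]
for th,z in(("tin_a_mid",.085),("board_top",.019),("tumbler",.05),("jigger",.05),("mug",.09),("kitchen_timer",.04)):
    for m in finder.outline_of("top",th)[:4]:
        e=m["extent"];print(th,round(m["conf"],2),np.round(e),at(c,e[:2],z))
for px in((288,208),(250,229),(217,209)):print("lid",at(c,px,.085))
for px in((315,170),(408,167),(411,233),(317,237)):print("board",at(c,px,.019))
cv2.imwrite("pics/crop1.png",cv2.resize(im[180:250,190:320],None,fx=6,fy=6,interpolation=cv2.INTER_CUBIC)[:,:,::-1])
s=viewer.camera("scene")
for m in finder.outline_of("scene","tin_a_mid"): e=m["extent"];print("sc",m["conf"],np.round(e),at(s,e[:2],.0425))
```

```text
tin_a_mid 0.8 [289. 208.   9.  15.] [0.49  0.116 0.085]
board_top 0.92 [362. 202.  99.  70.] [ 0.521 -0.139  0.019]
tumbler 0.76 [272. 142.  30.  26.] [0.726 0.182 0.05 ]
tumbler 0.45 [250. 228.  17.  13.] [0.422 0.251 0.05 ]
jigger 0.72 [287. 209.  16.  15.] [0.49  0.124 0.05 ]
jigger 0.65 [292. 159.   9.  12.] [0.666 0.113 0.05 ]
jigger 0.36 [216. 207.  18.  22.] [0.494 0.371 0.05 ]
mug 0.7 [165. 211.  39.  22.] [0.474 0.533 0.09 ]
mug 0.53 [216. 207.  16.  19.] [0.489 0.363 0.09 ]
kitchen_timer 0.59 [438. 242.  20.  25.] [ 0.385 -0.4    0.04 ]
lid [0.491 0.119 0.085]
lid [0.418 0.245 0.085]
lid [0.484 0.359 0.085]
board [0.634 0.03  0.019]
board [ 0.651 -0.304  0.019]
board [ 0.414 -0.313  0.019]
board [0.395 0.019 0.019]
sc 0.69 [311. 222.  15.  28.] [0.479 0.119 0.042]
sc 0.59 [282. 197.  14.  27.] [0.685 0.098 0.042]
```

View pics/crop1.png

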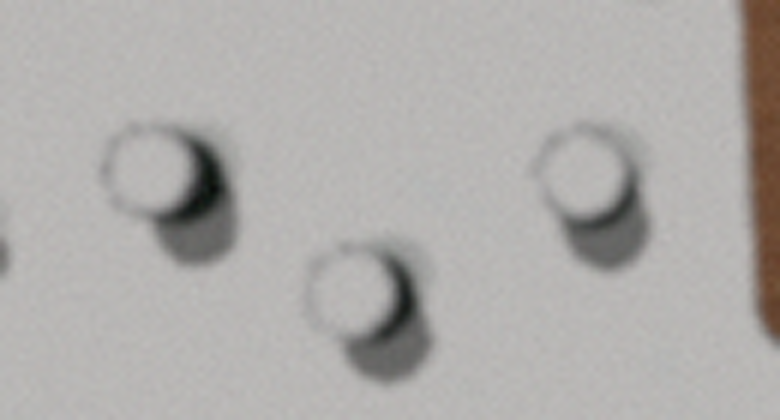

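```bash
python3 -m inch '[[[100,0,0,0,0,0,10.6],[100,0,0,0,0,0,10.6],[100,10,-20,0,0,0,0],[100,20,-45,0,0,0,0],[100,24,-53,0,0,0,0],[100,24,-53,0,0,0,0],[100,24,-53,0,0,0,0],[100,24,-53,0,0,0,0]]]' 60
python3 -m inch '[[[100,24,-53,0,0,0,0],[100,24,-53,0,0,0,0],[100,24,-53,0,0,0,0],[100,24,-53,0,0,0,0],[100,24,-53,0,0,0,0],[100,24,-53,0,0,0,0],[100,10,-30,0,0,0,0],[100,0,0,0,0,0,0]]]'
python3 - <<'E'
from h import *
o=bot.get_obs();print(o["q"],o["ee_pos"],o["tcp_rot"],o["wrist_force"])
c=viewer.camera("wrist");cv2.imwrite("pics/w1.png",c["pixels"][:,:,::-1])
for m in finder.outline_of("wrist","tin_a_mid"): e=m["extent"];print(m["conf"],np.round(e),at(c,e[:2],.0425),at(c,e[:2],.085))
for m in finder.mark_of("wrist","tin_a_mid"): e=m["position"];print(m["conf"],np.round(e),at(c,e[:2],.0425))
print(c["vfov"],ray(c,(320,200)))
E
```

```text
time: 2.25
ee_pos: [0.3252, -0.2342, 0.2315]
tcp_rot: [180.0, -0.0, -0.0]
wrist_force: [-0.3, -1.0, 0.1]
opening: 0.0854
grasp_force: 0.0
time: 3.25
ee_pos: [0.4792, 0.0518, 0.2328]
tcp_rot: [-177.4, 0.1, 4.7]
wrist_force: [0.7, -0.1, 0.5]
opening: 0.0858
grasp_force: 0.0
[  4.60497222  -4.22308848   0.96053075  95.26815824   2.63854929
 179.94681064] [0.47923872 0.05176298 0.23278682] [-1.77361373e+02  8.20903988e-02  4.65810524e+00] [ 0.65962879 -0.06923103  0.48614304]
0.74 [260. 168.  67.  59.] [0.48519914 0.1281807  0.0425    ] [0.49427719 0.11829804 0.085     ]
0.41 [294.  13.  44.  26.] [0.6384649  0.09931238 0.0425    ] [0.62794108 0.09312181 0.085     ]
0.73 [262. 165.] [0.48954665 0.12715809 0.0425    ]
66.22107674000532 (array([0.55617979, 0.05090879, 0.37480469]), array([-0.29117682,  0.02503597, -0.95645407]))
```

View pics/w1.png

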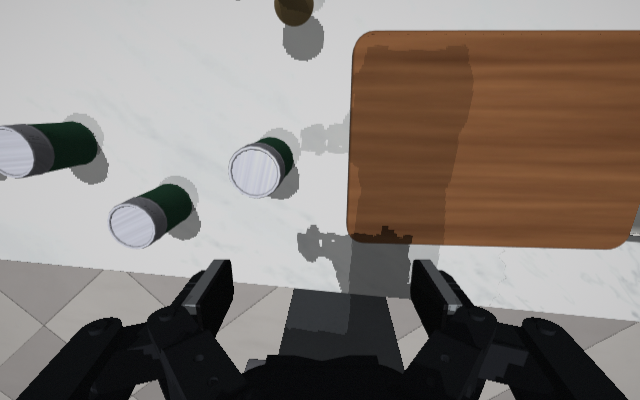

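Lid of tin A at about (256,171), B at (133,226), C at the left edge near (8,152). Joint 6 has hit its limit, so I'll turn to yaw 90 (closing along x).

```bash
cat >> h.py <<'E'
from scipy.spatial.transform import Rotation as Ro
def togo(p,yaw=90):
    o=bot.get_obs();R=Ro.from_euler("xyz",o["tcp_rot"],degrees=True);T=Ro.from_euler("xyz",[180,0,yaw],degrees=True)
    print("rot",(R.inv()*T).as_rotvec(degrees=True).round(2),"shift now-axes",(R.inv().apply(np.array(p)-o["ee_pos"])*1e3).round(1),"target-axes",(T.inv().apply(np.array(p)-o["ee_pos"])*1e3).round(1))
E
python3 - <<'E'
from h import *
c=viewer.camera("wrist")
for p in((256,171),(133,226),(8,152)):print(at(c,p,.085).round(4))
togo([.487,.122,.2])
print(bot.get_obs()["tcp_rot"])
E
```

```text
[0.491  0.1217 0.085 ]
[0.4209 0.2506 0.085 ]
[0.4882 0.3689 0.085 ]
rot [ -2.14  -1.95 -85.44] shift now-axes [ 13.9 -68.8  36.5] target-axes [71.2  8.2 33.3]
[-1.77368198e+02  1.77973631e-02  4.54808791e+00]
```

```bash
python3 -m inch '[[[100,0,0,0,-0.24,-0.22,-9.49],[100,0,0,0,-0.24,-0.22,-9.49],[100,0,0,0,-0.24,-0.22,-9.49],[100,0,0,0,-0.24,-0.22,-9.49],[100,0,0,0,-0.24,-0.22,-9.49],[100,0,0,0,-0.24,-0.22,-9.49],[100,0,0,0,-0.24,-0.22,-9.49],[100,0,0,0,-0.24,-0.22,-9.49]]]'
python3 -m inch '[[[100,0,0,0,-0.24,-0.22,-9.49],[100,20,3,0,0,0,0],[100,30,5,10,0,0,0],[100,20,3,23,0,0,0],[100,0,0,30,0,0,0],[100,0,0,15,0,0,0],[100,0,0,0,0,0,0],[100,0,0,0,0,0,0]]]'
python3 - <<'E'
from h import *
togo([.490,.122,.033]);c=viewer.camera("wrist");cv2.imwrite("pics/w2.png",c["pixels"][:,:,::-1])
print(bot.get_obs()["wrist_force"])
E
```

```text
time: 4.45
ee_pos: [0.4789, 0.0508, 0.2333]
tcp_rot: [-179.8, -0.2, 80.8]
wrist_force: [0.4, -0.3, 0.2]
opening: 0.0857
grasp_force: 0.0
time: 5.45
ee_pos: [0.4906, 0.1212, 0.1563]
tcp_rot: [179.9, -0.0, 90.0]
wrist_force: [-0.1, -0.4, 0.1]
opening: 0.0857
grasp_force: 0.0
rot [ 0.07 -0.    0.02] shift now-axes [  0.8  -0.7 123.3] target-axes [  0.8  -0.6 123.3]
[ 0.27291593 -0.50505582  0.25680917]
```

View pics/w2.png

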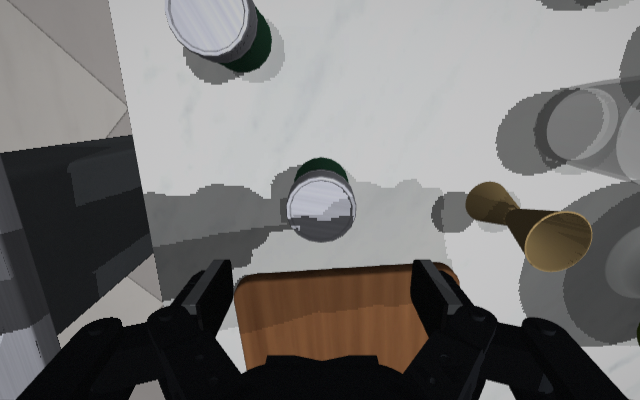

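Lid at (321,209) is centred between the fingers (column ~322). Descending and gripping.

```bash
python3 -m inch '[[[100,0,0,25,0,0,0],[100,0,0,30,0,0,0],[100,0,0,30,0,0,0],[100,0,0,25,0,0,0],[100,0,0,13,0,0,0],[100,0,0,0,0,0,0],[50,0,0,0,0,0,0],[40,0,0,0,0,0,0]]]' 60
python3 -m inch '[[[0,0,0,0,0,0,0],[0,0,0,0,0,0,0],[0,0,0,0,0,0,0],[0,0,0,0,0,0,0],[0,0,0,0,0,0,0]]]' 60
```

```text
time: 6.5
ee_pos: [0.4908, 0.1217, 0.0333]
tcp_rot: [179.9, -0.0, 90.1]
wrist_force: [-1.5, -0.1, 7.0]
opening: 0.0528
grasp_force: 62.1
time: 7.12
ee_pos: [0.4907, 0.1217, 0.0333]
tcp_rot: [179.9, -0.0, 90.1]
wrist_force: [-1.3, -0.5, 6.1]
opening: 0.0528
grasp_force: 62.1
```

```bash
python3 -m inch '[[[0,0,0,-5,0,0,0],[0,0,0,-15,0,0,0],[0,0,0,-20,0,0,0],[0,0,0,-15,0,0,0],[0,0,0,-5,0,0,0],[0,0,0,0,0,0,0],[0,0,0,0,0,0,0],[0,0,0,0,0,0,0]]]'
python3 -m inch '[[[0,0,0,0,0,0,0]]]'; python3 -m inch '[[[0,0,0,0,0,0,0]]]';python3 -m inch '[[[0,0,0,0,0,0,0]]]'
```

```text
time: 8.12
ee_pos: [0.4898, 0.1215, 0.0913]
tcp_rot: [-179.9, 0.0, 90.1]
wrist_force: [-0.2, -0.4, -3.8]
opening: 0.0528
grasp_force: 63.4
time: 8.25
ee_pos: [0.49, 0.1215, 0.0916]
tcp_rot: [-179.9, 0.0, 90.1]
wrist_force: [0.2, -0.8, -4.7]
opening: 0.0528
grasp_force: 63.4
time: 8.38
ee_pos: [0.49, 0.1215, 0.0918]
tcp_rot: [-180.0, 0.0, 90.1]
wrist_force: [-0.9, -0.4, -4.0]
opening: 0.0526
grasp_force: 63.4
time: 8.5
ee_pos: [0.4901, 0.1216, 0.0919]
tcp_rot: [-180.0, 0.0, 90.1]
wrist_force: [-0.1, 1.0, -4.3]
opening: 0.0526
grasp_force: 63.4
```

```bash
python3 -m inch '[[[0,0,0,15,0,0,0],[0,0,0,20,0,0,0],[0,0,0,13,0,0,0],[0,0,0,6,0,0,0],[0,0,0,3,0,0,0],[0,0,0,1.3,0,0,0],[0,0,0,0,0,0,0],[0,0,0,0,0,0,0]]]'
```

```text
time: 9.5
ee_pos: [0.4903, 0.1216, 0.034]
tcp_rot: [180.0, 0.0, 90.1]
wrist_force: [0.6, -0.3, -3.5]
opening: 0.0527
grasp_force: 63.4
```

```bash
python3 -m inch '[[[0,0,0,0.7,0,0,0],[0,0,0,0.3,0,0,0],[0,0,0,0,0,0,0],[0,0,0,0,0,0,0]]]'
```

```text
time: 10.0
ee_pos: [0.4903, 0.1216, 0.0333]
tcp_rot: [180.0, 0.0, 90.1]
wrist_force: [-1.7, -0.4, 6.3]
opening: 0.0532
grasp_force: 64.0
```

```bash
python3 -m inch '[[[60,0,0,0,0,0,0],[100,0,0,0,0,0,0],[100,0,0,0,0,0,0],[100,0,0,0,0,0,0],[100,0,0,-20,0,0,0],[100,0,0,-40,0,0,0],[100,0,0,-40,0,0,0],[100,0,0,-22,0,0,0]]]'
python3 -m inch '[[[100,20,-11,0,0,0,0],[100,40,-22,0,0,0,0],[100,40,-22,0,0,0,0],[100,20,-11,0,0,0,0],[100,8,-4,0,0,0,0],[100,0,0,0,0,0,0],[100,0,0,0,0,0,0]]]'
python3 - <<'E'
from h import *
togo([.420,.250,.033]);c=viewer.camera("wrist")
for m in finder.outline_of("wrist","tin_a_mid"): e=m["extent"];print(m["conf"],np.round(e),at(c,e[:2],.085))
cv2.imwrite("pics/w3.png",c["pixels"][:,:,::-1])
E
```

```text
time: 11.0
ee_pos: [0.4908, 0.1217, 0.1569]
tcp_rot: [179.9, -0.0, 90.1]
wrist_force: [0.3, 0.9, -0.4]
opening: 0.0853
grasp_force: 0.0
time: 11.88
ee_pos: [0.4204, 0.2488, 0.1546]
tcp_rot: [-180.0, 0.0, 90.0]
wrist_force: [0.1, 0.5, 0.1]
opening: 0.0855
grasp_force: 0.0
rot [-0.03  0.03  0.02] shift now-axes [  1.2  -0.4 121.6] target-axes [  1.2  -0.4 121.6]
0.9 [395. 325.  66.  98.] [0.48083526 0.15370753 0.085     ]
```

View pics/w3.png

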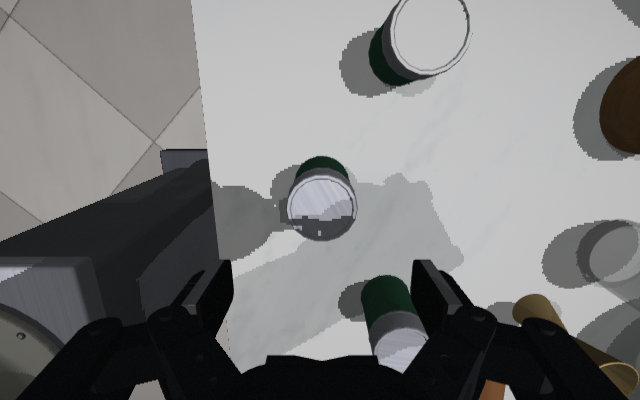

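Tin B's lid at (322,208) is centred; tin A stands upright at the lower right.

```bash
python3 -m inch '[[[100,1,0,25,0,0,0],[100,0,0,30,0,0,0],[100,0,0,30,0,0,0],[100,0,0,24,0,0,0],[100,0,0,12,0,0,0],[100,0,0,0,0,0,0],[50,0,0,0,0,0,0],[40,0,0,0,0,0,0]]]' 60
python3 -m inch '[[[0,0,0,0,0,0,0],[0,0,0,0,0,0,0],[0,0,0,0,0,0,0]]]' 60
python3 -m inch '[[[0,0,0,-5,0,0,0],[0,0,0,-15,0,0,0],[0,0,0,-20,0,0,0],[0,0,0,-15,0,0,0],[0,0,0,-5,0,0,0],[0,0,0,0,0,0,0],[0,0,0,0,0,0,0],[0,0,0,0,0,0,0]]]'
python3 -m inch '[[[0,0,0,0,0,0,0]]]'; python3 -m inch '[[[0,0,0,0,0,0,0]]]';python3 -m inch '[[[0,0,0,0,0,0,0]]]'
```

```text
time: 12.98
ee_pos: [0.4205, 0.2508, 0.0349]
tcp_rot: [180.0, -0.0, 90.1]
wrist_force: [-5.0, -2.7, 11.1]
opening: 0.0532
grasp_force: 61.2
time: 13.35
ee_pos: [0.4204, 0.2508, 0.0349]
tcp_rot: [179.9, -0.0, 90.1]
wrist_force: [-2.3, -0.6, 4.5]
opening: 0.053
grasp_force: 62.8
time: 14.35
ee_pos: [0.4197, 0.2503, 0.093]
tcp_rot: [-179.9, 0.0, 90.1]
wrist_force: [0.6, -0.7, -6.4]
opening: 0.0531
grasp_force: 64.4
time: 14.48
ee_pos: [0.4198, 0.2504, 0.0933]
tcp_rot: [-179.9, 0.0, 90.1]
wrist_force: [-0.6, -0.0, -6.6]
opening: 0.0528
grasp_force: 64.4
time: 14.6
ee_pos: [0.4199, 0.2504, 0.0935]
tcp_rot: [-180.0, 0.0, 90.1]
wrist_force: [-0.0, 0.0, -6.7]
opening: 0.053
grasp_force: 64.4
time: 14.72
ee_pos: [0.42, 0.2505, 0.0936]
tcp_rot: [-180.0, 0.0, 90.1]
wrist_force: [-0.0, 0.4, -6.2]
opening: 0.0526
grasp_force: 64.4
```

```bash
python3 -m inch '[[[0,0,0,15,0,0,0],[0,0,0,20,0,0,0],[0,0,0,13,0,0,0],[0,0,0,6,0,0,0],[0,0,0,3,0,0,0],[0,0,0,1.4,0,0,0],[0,0,0,0.6,0,0,0],[0,0,0,0,0,0,0]]]'
python3 -m inch '[[[0,0,0,0,0,0,0],[0,0,0,0,0,0,0]]]'
```

```text
time: 15.72
ee_pos: [0.4202, 0.2506, 0.035]
tcp_rot: [180.0, -0.0, 90.1]
wrist_force: [-0.0, -0.3, -6.4]
opening: 0.0532
grasp_force: 64.5
time: 15.98
ee_pos: [0.4202, 0.2506, 0.035]
tcp_rot: [180.0, -0.0, 90.1]
wrist_force: [0.7, 0.5, -3.7]
opening: 0.053
grasp_force: 64.4
```

Next: finish the touch-down, release, rise, and move to C (+118 y, +67 x).

```bash
python3 -m inch '[[[0,0,0,0.5,0,0,0],[0,0,0,0.3,0,0,0],[0,0,0,0,0,0,0],[0,0,0,0,0,0,0]]]'
python3 -m inch '[[[60,0,0,0,0,0,0],[100,0,0,0,0,0,0],[100,0,0,0,0,0,0],[100,0,0,0,0,0,0],[100,0,0,-20,0,0,0],[100,0,0,-40,0,0,0],[100,0,0,-40,0,0,0],[100,0,0,-22,0,0,0]]]'
python3 -m inch '[[[100,20,11,0,0,0,0],[100,38,22,0,0,0,0],[100,38,22,0,0,0,0],[100,17,9,0,0,0,0],[100,5,3,0,0,0,0],[100,0,0,0,0,0,0],[100,0,0,0,0,0,0]]]'
python3 - <<'E'
from h import *
togo([.487,.368,.0335]);c=viewer.camera("wrist")
cv2.imwrite("pics/w4.png",c["pixels"][:,:,::-1])
E
```

```text
time: 16.48
ee_pos: [0.4202, 0.2507, 0.035]
tcp_rot: [180.0, -0.0, 90.1]
wrist_force: [-3.6, -2.4, 6.4]
opening: 0.0527
grasp_force: 65.1
time: 17.48
ee_pos: [0.4205, 0.2508, 0.158]
tcp_rot: [179.9, -0.0, 90.1]
wrist_force: [0.5, -0.0, -0.6]
opening: 0.0856
grasp_force: 0.0
time: 18.35
ee_pos: [0.4867, 0.3679, 0.1561]
tcp_rot: [-180.0, 0.0, 90.0]
wrist_force: [0.3, -0.3, -0.0]
opening: 0.0849
grasp_force: 0.0
rot [-0.02  0.02  0.04] shift now-axes [1.000e-01 4.000e-01 1.226e+02] target-axes [1.000e-01 3.000e-01 1.226e+02]
```

View pics/w4.png

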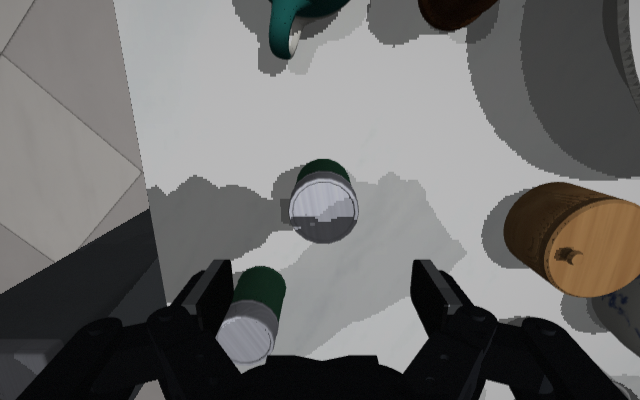

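Tin C's lid at (323,210) is centred; the mug handle (285,45) and canister (580,240) are clear of the descent.

```bash
python3 -m inch '[[[100,0,1,25,0,0,0],[100,0,0,30,0,0,0],[100,0,0,30,0,0,0],[100,0,0,25,0,0,0],[100,0,0,12,0,0,0],[100,0,0,0,0,0,0],[50,0,0,0,0,0,0],[40,0,0,0,0,0,0]]]' 60
python3 -m inch '[[[0,0,0,0,0,0,0],[0,0,0,0,0,0,0],[0,0,0,0,0,0,0]]]' 60
python3 -m inch '[[[0,0,0,-5,0,0,0],[0,0,0,-15,0,0,0],[0,0,0,-20,0,0,0],[0,0,0,-15,0,0,0],[0,0,0,-5,0,0,0],[0,0,0,0,0,0,0],[0,0,0,0,0,0,0],[0,0,0,0,0,0,0]]]'
python3 -m inch '[[[0,0,0,0,0,0,0]]]'; python3 -m inch '[[[0,0,0,0,0,0,0]]]';python3 -m inch '[[[0,0,0,0,0,0,0]]]'
```

```text
time: 19.4
ee_pos: [0.4884, 0.3689, 0.0353]
tcp_rot: [179.9, -0.1, 90.1]
wrist_force: [-2.4, -1.1, 5.3]
opening: 0.0529
grasp_force: 62.7
time: 19.77
ee_pos: [0.4885, 0.3691, 0.0353]
tcp_rot: [179.9, -0.1, 90.1]
wrist_force: [-1.4, -0.2, 5.6]
opening: 0.0529
grasp_force: 63.0
time: 20.78
ee_pos: [0.4876, 0.3683, 0.0931]
tcp_rot: [-179.9, 0.1, 90.1]
wrist_force: [0.1, -0.4, -2.5]
opening: 0.0529
grasp_force: 63.1
time: 20.9
ee_pos: [0.4877, 0.3685, 0.0934]
tcp_rot: [-179.9, 0.0, 90.1]
wrist_force: [0.6, -0.4, -0.8]
opening: 0.0529
grasp_force: 63.1
time: 21.02
ee_pos: [0.4878, 0.3685, 0.0937]
tcp_rot: [-180.0, 0.0, 90.1]
wrist_force: [-1.2, -0.2, -1.0]
opening: 0.0528
grasp_force: 63.1
time: 21.15
ee_pos: [0.4879, 0.3685, 0.0937]
tcp_rot: [-180.0, 0.0, 90.1]
wrist_force: [0.0, 0.8, -1.9]
opening: 0.0533
grasp_force: 63.1
```

C ≈ 0.15 kg, A ≈ 0.43, B ≈ 0.66: B is the heaviest. Carrying C to the board at (0.52, -0.19).

```bash
python3 -m inch '[[[0,0,0,-15,0,0,0],[0,0,0,-35,0,0,0],[0,0,0,-35,0,0,0],[0,-15,1,-18,0,0,0],[0,-30,2,-5,0,0,0],[0,-42,2,0,0,0,0],[0,-42,3,0,0,0,0],[0,-42,3,0,0,0,0]]]'
python3 -m inch '[[[0,-42,3,0,0,0,0],[0,-42,2,0,0,0,0],[0,-42,3,0,0,0,0],[0,-42,2,0,0,0,0],[0,-42,3,0,0,0,0],[0,-42,2,0,0,0,0],[0,-42,3,0,0,0,0],[0,-42,2,0,0,0,0]]]'
python3 -m inch '[[[0,-30,1,0,0,0,0],[0,-15,0,0,0,0,0],[0,-7,0,0,0,0,0],[0,0,0,0,0,0,0],[0,0,0,0,0,0,0],[0,0,0,0,0,0,0]]]'
python3 -c "
from h import *
togo([.52,-.19,.0545])"
```

```text
time: 22.15
ee_pos: [0.4988, 0.1954, 0.2019]
tcp_rot: [-180.0, 0.0, 90.1]
wrist_force: [-0.3, 0.5, -2.2]
opening: 0.053
grasp_force: 63.3
time: 23.15
ee_pos: [0.5186, -0.1404, 0.202]
tcp_rot: [-180.0, 0.0, 90.0]
wrist_force: [0.3, 0.2, -1.5]
opening: 0.0531
grasp_force: 63.3
time: 23.9
ee_pos: [0.5206, -0.1897, 0.2021]
tcp_rot: [-180.0, 0.0, 90.1]
wrist_force: [-0.3, -0.4, -1.8]
opening: 0.0529
grasp_force: 63.3
rot [-0.02  0.02  0.12] shift now-axes [ -0.3  -0.6 147.6] target-axes [ -0.3  -0.6 147.6]
```

```bash
python3 -m inch '[[[0,0,0,20,0,0,0],[0,0,0,35,0,0,0],[0,0,0,35,0,0,0],[0,0,0,28,0,0,0],[0,0,0,16,0,0,0],[0,0,0,8,0,0,0],[0,0,0,3,0,0,0],[0,0,0,0,0,0,0]]]'
python3 -m inch '[[[0,0,0,1,0,0,0],[0,0,0,0.7,0,0,0],[0,0,0,0,0,0,0],[0,0,0,0,0,0,0]]]'
```

```text
time: 24.9
ee_pos: [0.5208, -0.1905, 0.0577]
tcp_rot: [180.0, 0.0, 90.1]
wrist_force: [0.0, 0.2, -1.5]
opening: 0.0529
grasp_force: 63.3
time: 25.4
ee_pos: [0.5204, -0.1904, 0.0553]
tcp_rot: [-180.0, 0.0, 90.1]
wrist_force: [0.2, 0.3, -2.8]
opening: 0.0526
grasp_force: 63.3
```

```bash
python3 -m inch '[[[0,0,0,0.5,0,0,0],[0,0,0,0.3,0,0,0],[0,0,0,0,0,0,0],[0,0,0,0,0,0,0]]]'
```

```text
time: 25.9
ee_pos: [0.5204, -0.1904, 0.0544]
tcp_rot: [-180.0, 0.0, 90.1]
wrist_force: [-0.1, 0.2, -1.8]
opening: 0.053
grasp_force: 63.3
```

```bash
python3 -m inch '[[[0,0,0,0.5,0,0,0],[0,0,0,0,0,0,0],[0,0,0,0,0,0,0]]]';python3 -m inch '[[[0,0,0,0.4,0,0,0],[0,0,0,0,0,0,0],[0,0,0,0,0,0,0]]]'
```

```text
time: 26.28
ee_pos: [0.5205, -0.1905, 0.0543]
tcp_rot: [-180.0, 0.0, 90.1]
wrist_force: [-2.0, 0.6, 4.0]
opening: 0.0531
grasp_force: 63.4
time: 26.65
ee_pos: [0.5205, -0.1905, 0.0543]
tcp_rot: [180.0, 0.0, 90.1]
wrist_force: [-3.7, 0.5, 7.1]
opening: 0.0529
grasp_force: 63.5
```

```bash
python3 -m inch '[[[60,0,0,0,0,0,0],[100,0,0,0,0,0,0],[100,0,0,0,0,0,0],[100,0,0,0,0,0,0],[100,0,0,-20,0,0,0],[100,0,0,-40,0,0,0],[100,0,0,-40,0,0,0],[100,0,0,-20,0,0,0]]]'
python3 -m inch '[[[100,22,-2,0,0,0,0],[100,50,-5,0,0,0,0],[100,55,-5,0,0,0,0],[100,55,-6,0,0,0,0],[100,55,-5,0,0,0,0],[100,45,-4,0,0,0,0],[100,22,-2,0,0,0,0],[100,8,-1,0,0,0,0]]]'
python3 -m inch '[[[100,0,0,0,0,0,0],[100,0,0,0,0,0,0]]]'
python3 - <<'E'
from h import *
togo([.490,.1217,.0333]);c=viewer.camera("wrist")
cv2.imwrite("pics/w5.png",c["pixels"][:,:,::-1])
E
```

```text
time: 27.65
ee_pos: [0.5211, -0.1906, 0.1759]
tcp_rot: [179.9, 0.1, 90.1]
wrist_force: [1.0, -0.7, 0.0]
opening: 0.0853
grasp_force: 0.0
time: 28.65
ee_pos: [0.489, 0.1233, 0.1722]
tcp_rot: [-179.9, 0.0, 90.2]
wrist_force: [-0.2, -0.8, -0.0]
opening: 0.0855
grasp_force: 0.0
time: 28.9
ee_pos: [0.4901, 0.1209, 0.1732]
tcp_rot: [-180.0, 0.0, 90.0]
wrist_force: [1.0, -0.4, -0.2]
opening: 0.0854
grasp_force: 0.0
rot [-0.05  0.03  0.01] shift now-axes [  0.9   0.  139.9] target-axes [ 8.000e-01 -1.000e-01  1.399e+02]
```

View pics/w5.png

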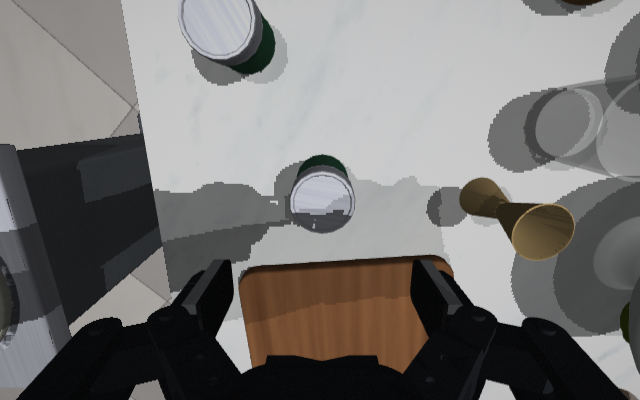

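Tin A's lid at (322,203) is upright and centred. Grasp it and carry to (0.51, -0.06).

```bash
python3 -m inch '[[[100,1,0,30,0,0,0],[100,0,0,35,0,0,0],[100,0,0,35,0,0,0],[100,0,0,26,0,0,0],[100,0,0,13,0,0,0],[100,0,0,0,0,0,0],[50,0,0,0,0,0,0],[40,0,0,0,0,0,0]]]' 60
python3 -m inch '[[[0,0,0,0,0,0,0],[0,0,0,0,0,0,0],[0,0,0,0,0,0,0]]]' 60
python3 -m inch '[[[0,0,0,-5,0,0,0],[0,0,0,-20,0,0,0],[0,0,0,-25,0,0,0],[0,0,0,-25,0,0,0],[0,0,0,-15,0,0,0],[0,-12,1,-5,0,0,0],[0,-25,3,0,0,0,0],[0,-35,4,0,0,0,0]]]'
python3 -m inch '[[[0,-35,4,0,0,0,0],[0,-35,4,0,0,0,0],[0,-25,3,0,0,0,0],[0,-12,1,0,0,0,0],[0,-3,0,0,0,0,0],[0,0,0,0,0,0,0],[0,0,0,0,0,0,0]]]'
```

```text
time: 29.95
ee_pos: [0.4908, 0.1227, 0.0358]
tcp_rot: [179.9, -0.0, 90.1]
wrist_force: [-4.2, -1.5, 5.9]
opening: 0.0528
grasp_force: 62.5
time: 30.32
ee_pos: [0.4908, 0.1227, 0.0358]
tcp_rot: [179.9, -0.0, 90.1]
wrist_force: [-0.4, -1.1, 5.9]
opening: 0.0527
grasp_force: 62.7
time: 31.32
ee_pos: [0.4978, 0.0496, 0.1286]
tcp_rot: [-179.9, 0.0, 90.1]
wrist_force: [1.1, 0.0, -3.7]
opening: 0.0529
grasp_force: 63.7
time: 32.2
ee_pos: [0.5103, -0.0587, 0.1295]
tcp_rot: [-180.0, 0.0, 90.1]
wrist_force: [-0.4, -0.4, -3.7]
opening: 0.0529
grasp_force: 63.7
```

```bash
python3 -m inch '[[[0,0,0,12,0,0,0],[0,0,0,22,0,0,0],[0,0,0,20,0,0,0],[0,0,0,11,0,0,0],[0,0,0,5,0,0,0],[0,0,0,2.5,0,0,0],[0,0,0,0,0,0,0],[0,0,0,0,0,0,0]]]'
python3 -m inch '[[[0,0,0,1,0,0,0],[0,0,0,0.7,0,0,0],[0,0,0,0,0,0,0],[0,0,0,0,0,0,0]]]'
```

```text
time: 33.2
ee_pos: [0.5106, -0.0595, 0.0575]
tcp_rot: [180.0, 0.0, 90.1]
wrist_force: [-0.1, -0.0, -3.6]
opening: 0.053
grasp_force: 63.7
time: 33.7
ee_pos: [0.5103, -0.0595, 0.0553]
tcp_rot: [-180.0, 0.0, 90.1]
wrist_force: [0.7, -0.0, -4.4]
opening: 0.0531
grasp_force: 63.7
```

```bash
python3 -m inch '[[[0,0,0,0.6,0,0,0],[0,0,0,0,0,0,0],[0,0,0,0,0,0,0]]]';python3 -m inch '[[[0,0,0,0.5,0,0,0],[0,0,0,0,0,0,0],[0,0,0,0,0,0,0]]]'
```

```text
time: 34.08
ee_pos: [0.5103, -0.0594, 0.0549]
tcp_rot: [-180.0, 0.0, 90.1]
wrist_force: [-0.3, 0.8, -0.6]
opening: 0.0529
grasp_force: 64.0
time: 34.45
ee_pos: [0.5104, -0.0594, 0.0548]
tcp_rot: [180.0, 0.0, 90.1]
wrist_force: [-4.2, 0.4, 5.5]
opening: 0.053
grasp_force: 63.9
```

Landed. Release and go to B (0.420, 0.2506): +310 in y, -90 in x.

```bash
python3 -m inch '[[[60,0,0,0,0,0,0],[100,0,0,0,0,0,0],[100,0,0,0,0,0,0],[100,0,0,0,0,0,0],[100,0,0,-20,0,0,0],[100,0,0,-40,0,0,0],[100,0,0,-40,0,0,0],[100,0,0,-20,0,0,0]]]'
python3 -m inch '[[[100,22,-6,0,0,0,0],[100,50,-15,0,0,0,0],[100,55,-16,0,0,0,0],[100,55,-16,0,0,0,0],[100,55,-16,0,0,0,0],[100,44,-13,0,0,0,0],[100,22,-6,0,0,0,0],[100,7,-2,0,0,0,0]]]'
python3 -m inch '[[[100,0,0,0,0,0,0],[100,0,0,0,0,0,0]]]'
python3 - <<'E'
from h import *
togo([.420,.2506,.035]);c=viewer.camera("wrist")
w=c["pixels"];t=viewer.camera("top")["pixels"][140:260,180:420]
cv2.imwrite("pics/m6.png",np.vstack([w[:,:,::-1][100:300],cv2.resize(t,(640,320))[:,:,::-1]]))
E
```

```text
time: 35.45
ee_pos: [0.511, -0.0595, 0.1766]
tcp_rot: [179.9, 0.0, 90.1]
wrist_force: [-0.2, -0.4, 0.1]
opening: 0.0853
grasp_force: 0.0
time: 36.45
ee_pos: [0.4196, 0.2516, 0.174]
tcp_rot: [-180.0, 0.0, 90.2]
wrist_force: [-0.3, -0.5, -0.0]
opening: 0.0851
grasp_force: 0.0
time: 36.7
ee_pos: [0.4204, 0.2497, 0.1742]
tcp_rot: [-180.0, 0.0, 90.0]
wrist_force: [-0.6, 0.0, -0.2]
opening: 0.0853
grasp_force: 0.0
rot [-0.02  0.03 -0.  ] shift now-axes [  1.   -0.3 139.2] target-axes [  0.9  -0.4 139.2]
```

View pics/m6.png

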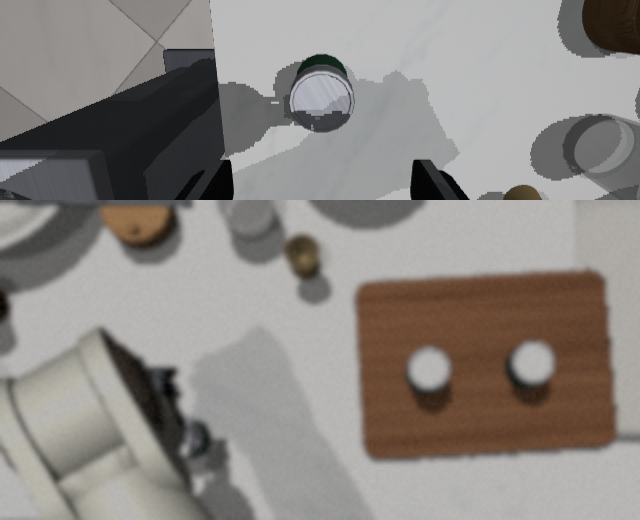

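Both light tins stand on the board at montage px (430,370) and (532,363). B's lid is centred at (322,100). Grasp B and lift it 200 mm.

```bash
python3 -m inch '[[[100,1,0,30,0,0,0],[100,0,0,35,0,0,0],[100,0,0,35,0,0,0],[100,0,0,26,0,0,0],[100,0,0,13,0,0,0],[100,0,0,0,0,0,0],[50,0,0,0,0,0,0],[40,0,0,0,0,0,0]]]' 60
python3 -m inch '[[[0,0,0,0,0,0,0],[0,0,0,0,0,0,0],[0,0,0,0,0,0,0]]]' 70
python3 -m inch '[[[0,0,0,-5,0,0,0],[0,0,0,-20,0,0,0],[0,0,0,-35,0,0,0],[0,0,0,-40,0,0,0],[0,0,0,-40,0,0,0],[0,0,0,-35,0,0,0],[0,0,0,-18,0,0,0],[0,0,0,-7,0,0,0]]]'
python3 -m inch '[[[0,0,0,0,0,0,0],[0,0,0,0,0,0,0],[0,0,0,0,0,0,0],[0,0,0,0,0,0,0],[0,0,0,0,0,0,0],[0,0,0,0,0,0,0],[0,0,0,0,0,0,0],[0,0,0,0,0,0,0]]]'
```

```text
time: 37.8
ee_pos: [0.4205, 0.2518, 0.0365]
tcp_rot: [179.9, -0.0, 90.1]
wrist_force: [-3.3, -2.4, 11.0]
opening: 0.053
grasp_force: 61.2
time: 38.17
ee_pos: [0.4205, 0.2518, 0.0366]
tcp_rot: [179.9, -0.0, 90.1]
wrist_force: [-1.6, 0.1, 5.2]
opening: 0.0527
grasp_force: 72.7
time: 39.17
ee_pos: [0.4201, 0.2516, 0.2359]
tcp_rot: [-180.0, 0.0, 90.1]
wrist_force: [0.6, -0.3, -7.8]
opening: 0.0525
grasp_force: 75.2
time: 40.17
ee_pos: [0.4201, 0.2515, 0.2352]
tcp_rot: [-180.0, 0.0, 90.1]
wrist_force: [-0.5, 0.4, -6.4]
opening: 0.0526
grasp_force: 75.2
```

Bottom is at about 0.199 m, the arm is still, and the wrist reads 6.4 N. Handing in.

```bash
python3 -c "
from workcell import bot
print(bot.job_done())"
```

```text
the job is handed in; nothing more can be done
None
```

The job is handed in: the heaviest tin (B, about 0.66 kg) is held upright and still with its bottom about 20 cm above the worktop, and tins A (about 0.43 kg) and C (about 0.15 kg) stand upright on the empty cutting board; it took about 40 s.

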